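# Cock and fire the spring pin setter

## Task

Drive the dowel into the pump casting with the spring pin setter on the bench: draw the striker back by its upright post until the sear catches, let go so that it stays cocked, then press the round trip pad down to fire it, with nothing touching the striker. The blow must drive the dowel in until its head is home against the casting; do not push the dowel or the striker forward by hand.

Things in the scene. Friction and masses are not known exactly. Their poses are not given: they have to be found in the camera images.
- setter: Pin setter: green bench fixture 300 x 100 mm, fixed. Origin: centre of its underside on the bench. x (within 30 degrees of straight away from the robot) runs along its two rods to the work, y left, z up. At +x a round aluminium casting, face at x 73 mm, under a strap with 2 black nuts (top 103 mm); at -x an end block 72 mm high. The loose upright rod, 22 x 75 mm, at its right is a bystander.
- ram: Striker: carriage 56 x 76 x 24 mm on the rods, nose to the dowel. Origin: carriage centre, 57 mm up, axes as setter. Upright post over it, 20 mm thick, 12 to 70 mm above origin. x in setter: -10 to -12 mm at start, 0 fully forward, -75 rear stop. Springs push it forward: 6 N at 0, 15 N at -60. Drawn past -62, the sear catches and holds it at -60 when let go; let go earlier, it flies forward.
- sear: Trip pad and sear, one sprung part: flat round steel pad, 36 mm across, on a stem at the setter's left. Origin: centre of the pad's top, at x 20, y 95, z 78 mm in the setter's frame when up; axes as setter. Goes straight down 14 mm to its stop; 3 N at the top, 6.5 N at the bottom, about 2 N more when cocked. Within 10 mm of travel it frees the striker; the pad springs up when released.
- dowel: Steel dowel in the casting's face, in line with the nose: head 18 mm across, 6 mm thick. Origin: centre of the head's front face, 57 mm above the bench; axes as setter. x in the setter's frame: 55 to 57 mm at the start, 67 mm when home, head against the casting. Tight fit (26 N): the resting springs cannot move it, one full blow of the cocked striker drives it home.

How it is judged:
By the outcome, as a careful person would: the job done as asked, in the order asked, and still so for the second after the job is handed in, with the robot touching nothing.
It also fails if it takes over 42 s, if anything falls off the work surface, if the arm or the gripper's body presses on something with over 40 N, if the wrist force passes 120 N, or if a joint passes its speed limit or range.

## Robot

A 6-joint arm with a two-finger parallel gripper is mounted at the origin on the work surface. World frame = base frame: x ahead of the robot, y to its left, z up, the work surface at z = 0. Lengths are in m, angles in rad, forces in N, time in s.
With the tool pointing down it reaches from about 0.375 to 0.9 m from the base axis. Payload 3.1 kg.
Tool frame: the origin (TCP) lies midway between the tips of the shut fingers; the grasp point (between the pads) lies 19 mm behind it; y points along the fingers, x is the direction in which the jaws open and shut, and the axes are right-handed (so a half turn about y gives the same grasp; the last joint's range is limited). The gripper opens to 87 mm and grips with 3 to 60 N. Pads are 19 mm wide; open, the fingers measure 117 mm over their backs; the gripper's body (75 mm by 190 mm) begins 51 mm behind the grasp point.
Start: joints at [1.063, 0.527, 1.433, -0, 1.181, -0.178], TCP at [0.202, 0.592, 0.199] pointing down, gripper open.
Joint ranges: [-3.08, 3.08], [-0.75, 2.2], [0.22, 2.44], [-1.43, 4.57], [0, 2.65], [-2.85, 2.85]. Speed limits (rad/s): [2.79, 2.79, 3.14, 3.14, 3.14, 3.14].

## Interface

Orientations are given as [roll, pitch, yaw] about the fixed x, y, z axes, in that order (R = Rz(yaw) Ry(pitch) Rx(roll)).
In Python, from bench import arm gives the robot as it stands.
- The arm moves only by the tool move_arm, never from a script. Its argument "targets" is a list of rows, each a list of 7 numbers: the turn, a rotation vector about the tool's x, y, z in rad, then the shift along the tool's x, y, z in mm, then the finger opening in mm, from 0 to 87. A call has 1 to 12 rows; each row shifts and turns the pose as measured when the row begins, along the tool's axes as they then stand; what a row does not reach is not made up. A row lasts 1/8 s, in which the tool goes at most 62.5 mm and 10.7 degrees, less where a joint would pass 70% of its speed; a pose out of reach is approached as far as the arm can. A call with a gripper value outside its range is refused whole. The fingers move at their own pace and stop on an object; "squeeze" is the grip in N (left out, the last holds). Time passes only in rows, so rows that do not move let the fingers close. It gives the time, the measured TCP pose, the force and the opening at its end, in the units of the state.
- arm.state(): the state, without advancing time (a new reading comes with each control period).
- arm.get_image(name): name is "scene" or "top" or "wrist"; returns (picture, depth): 420x560x3 uint8, blue, green, red; 420x560 float32, m along the optical axis (not along the pixel's ray), 0 where there is no reading.
- arm.camera_info(name): a dict with "fx", "fy", "cx", "cy" (pixels), "eye" and "rotation" of the camera in the world; the wrist camera has in their place "mount" (4x4, takes a point from camera to tool coordinates, whose origin is the TCP and whose axes are the tool frame's). Camera axes: x right, y down, z forward; pixel columns grow to the right and rows downward; lengths in m; the calibration is good to about 2 mm. A picture is of the moment at which its call begins: read the wrist's pose just before it. camera_info takes no time and is no camera call.
- arm.close_job(): hands the job in, once; it reports no verdict.
Trained networks look in the newest picture that a camera, given by its name, has taken for a name from the list of things; names that differ only in an ending like _2 or _b are one class to them, and where a whole thing is asked for, a point or a joint stands for the part that bears it (a point fixed in the world has none). Each returns a list of dicts, best first, with "score" (0 to 1); they miss things now and then, are a little off and sometimes report something else, mostly with a low value. They report only what shows in the picture. A call takes as long as a camera call.
- arm.find_in(thing, camera): "rect" ([left, top, width, height] in pixels, round what is visible of it).
The state is a dict: "clock": time; "qpos": joint angles; "qd": joint speeds; "tau": joint torques, N m; "tool_pos": TCP position; "orientation": TCP orientation; "force": force on the tool from outside, world axes, zero at the start; "torque": the same for the moment, N m; "opening": opening from 0.0 (shut) to 1.0 (fully open).
Only numpy, scipy, OpenCV 4.12 (cv2) and the standard library are available. Lean on these libraries where they do the work, as an engineer would, in place of code of your own. Each camera call takes 0.05 s, during which the arm holds its last target. There are 200 camera calls.

## Working session

There is one attempt and no reset: what is moved stays moved. The work goes in short steps, Python scripts to look and compute and a tool call to move; the robot and the scene stay as the last step left them, time stands still between calls to the robot, and variables do not carry over. Pictures are saved under pics/ and viewed, about 8 in all and at most 12, crops included, and the job is handed in when it is done.

Besides the shell and the picture viewer there is one more tool, called as a command line: name --pt "numbers of a row" for each row, then --argument value for the rest. move_arm: Moves the arm, as the interface text tells. Its arguments: {"type":"object","properties":{"targets":{"type":"array","items":{"type":"array","items":{"type":"number"}}},"squeeze":{"type":"number"}},"required":["targets"]}

```bash
mkdir -p pics; cat > h.py <<'E'
import numpy as np, cv2
from bench import arm
from scipy.spatial.transform import Rotation as R
def tool():
    s=arm.state(); return np.array(s["tool_pos"]), R.from_euler('xyz',s["orientation"]).as_matrix(), s
def cam(n):
    i=arm.camera_info(n)
    if n=="wrist":
        p,r,_=tool(); m=np.array(i["mount"]); return i,p+r@m[:3,3],r@m[:3,:3]
    return i,np.array(i["eye"]),np.array(i["rotation"])
def cloud(n,f=None):
    i,e,r=cam(n); im,d=arm.get_image(n)
    v,u=np.mgrid[:420,:560]
    P=np.stack([(u-i["cx"])/i["fx"]*d,(v-i["cy"])/i["fy"]*d,d],-1)@r.T+e
    P[d==0]=np.nan
    if f: cv2.imwrite(f,im)
    return im,P
E
python3 - <<'E'
from h import *
for n in("top","scene"):
    im,P=cloud(n,f"pics/{n}0.png")
    i,e,r=cam(n);print(n,e,r.round(2).tolist())
    for t in("setter","ram","sear","dowel"):
        for o in arm.find_in(t,n)[:2]:
            l,tp,w,h=map(int,o["rect"]); print(t,o, np.round(P[tp+h//2,l+w//2],3))
    np.save(f"{n}.npy",P)
s=arm.state();print(s)
a=cv2.imread("pics/top0.png")
E
```

```text
Traceback (most recent call last):
  File "h.py", line 14, in cloud
    P=np.stack([(u-i["cx"])/i["fx"]*d,(v-i["cy"])/i["fy"]*d,d],-1)@r.T+e
      ~~~~~~~~~~~~~~~~~~~~~~~~~~~~~~~~~~~~~~~~~~~~~~~~~~~~~~~~~~~~~~~~^~
ValueError: operands could not be broadcast together with shapes (420,560) (3,)
```

```bash
python3 - <<'E'
from h import *
for n in("top","scene","wrist"): print(arm.camera_info(n))
E
```

```text
{'fx': 401.5932885492026, 'fy': 401.5932885492026, 'cx': 273.01716146387867, 'cy': 213.5059091198528, 'eye': array([0.54099684, 0.06175774, 0.72595699]), 'rotation': array([-3.00805537, -0.01612477, -1.59729103])}
{'fx': 435.8225251749044, 'fy': 435.8225251749044, 'cx': 270.1169133989101, 'cy': 208.32163645365839, 'eye': array([1.03433845, 0.28960455, 0.52242913]), 'rotation': array([-2.31860442,  0.01310696,  2.09105232])}
{'fx': 325.8477706068437, 'fy': 325.8477706068437, 'cx': 276.54376503272874, 'cy': 208.96749538876404, 'mount': array([[ 9.99999781e-01,  2.71090768e-04,  6.04471285e-04,
         1.27114034e-04],
       [-4.94292482e-04, -3.02184598e-01,  9.53249298e-01,
        -1.86332333e-01],
       [ 4.41078996e-04, -9.53249388e-01, -3.02184397e-01,
         8.29685022e-02],
       [ 0.00000000e+00,  0.00000000e+00,  0.00000000e+00,
         1.00000000e+00]])}
```

```bash
sed -i 's/np.array(i\["rotation"\])/R.from_euler("xyz",i["rotation"]).as_matrix()/' h.py
python3 - <<'E'
from h import *
for n in("top","scene"):
    im,P=cloud(n,f"pics/{n}0.png")
    i,e,r=cam(n)
    for t in("setter","ram","sear","dowel"):
        for o in arm.find_in(t,n)[:2]:
            l,tp,w,h=map(int,o["rect"]); print(n,t,o, np.round(P[tp+h//2,l+w//2],3))
    np.save(f"{n}.npy",P); print("bench z",np.nanpercentile(P[...,2],[5,20,50]))
p,r,s=tool();print(s,"\n",r.round(3))
cv2.imwrite("pics/both.png",cv2.resize(np.hstack([cv2.imread("pics/top0.png"),cv2.imread("pics/scene0.png")]),(800,300),interpolation=cv2.INTER_AREA))
E
```

```text
top setter {'rect': [224.9, 139.7, 120.3, 185.8], 'score': 0.72} [0.6   0.032 0.068]
top ram {'rect': [273.9, 190.9, 52.6, 63.9], 'score': 0.58} [0.615 0.006 0.07 ]
top sear {'rect': [237.5, 189.1, 66.9, 76.0], 'score': 0.84} [0.613 0.054 0.006]
bench z [-7.44747398e-01 -1.36567002e-03  2.33923714e-04]
scene setter {'rect': [160.0, 149.4, 172.2, 148.5], 'score': 0.89} [0.651 0.021 0.06 ]
scene ram {'rect': [224.3, 161.5, 56.4, 66.4], 'score': 0.62} [0.606 0.005 0.078]
scene sear {'rect': [272.0, 205.3, 47.4, 41.0], 'score': 0.73} [0.633 0.095 0.076]
bench z [-0.26006527 -0.00185953 -0.00056777]
{'clock': 0.55, 'qpos': array([ 1.06351169e+00,  5.27496542e-01,  1.43275505e+00, -2.79254843e-06,
        1.18136556e+00, -1.78524817e-01]), 'qd': array([-5.51641406e-04,  6.01075663e-04,  1.61543496e-03,  1.37907825e-03,
       -8.16041024e-04,  4.18432282e-05]), 'tau': array([-1.60190819e-03, -4.39673674e+01, -1.76846015e+01,  6.34777802e-02,
        5.10062696e-02, -2.51815584e-05]), 'tool_pos': array([0.20175973, 0.59149304, 0.19913296]), 'orientation': array([-1.57079452e+00,  2.45666899e-05,  1.24203757e+00]), 'force': array([ 0.19905505, -0.02807125,  0.52939883]), 'torque': array([ 0.02776279,  0.02098682, -0.01609254]), 'opening': 1.0042069547715422} 
 [[ 0.323 -0.    -0.946]
 [ 0.946 -0.     0.323]
 [-0.    -1.     0.   ]]
```

View pics/top0.png

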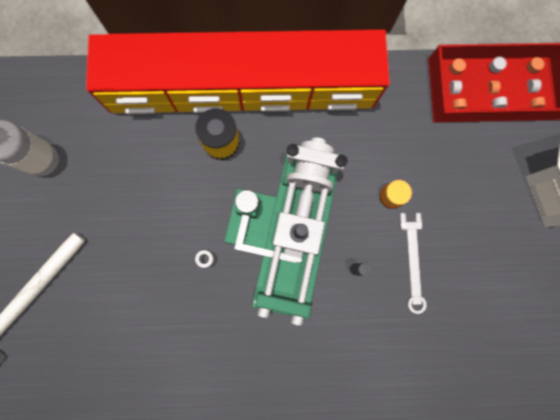

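View pics/scene0.png

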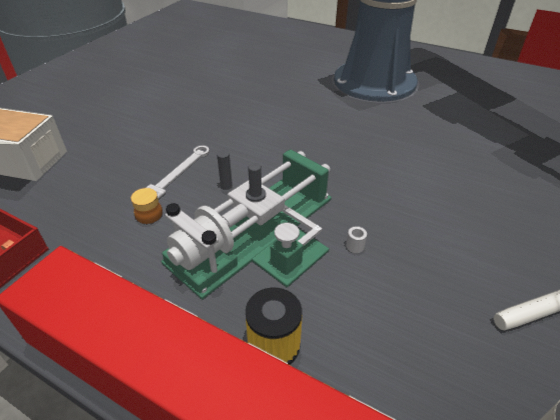

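Top view: the post is at about (300,232), the pad at (247,203), the nuts at (293,150) and (341,160), the end block at (283,303) and the bystander rod at (362,269). The scene view shows the post at (255,180) and the pad at (287,235).

```bash
python3 - <<'E'
from h import *
def c(P,x,y,z):
    m=(abs(P[...,0]-x[0])<x[1])&(abs(P[...,1]-y[0])<y[1])&(P[...,2]>z[0])&(P[...,2]<z[1]); return P[m]
for n in("top","scene"):
    P=np.load(n+".npy")
    for k,x,y,z in(("posttop",(.6,.05),(.01,.05),(.115,.14)),("post",(.6,.05),(.01,.05),(.09,.122)),("pad",(.635,.03),(.1,.03),(.07,.09))):
        q=c(P,x,y,z); print(n,k,len(q), q.mean(0).round(4), (q.max(0)-q.min(0)).round(3), ((q.max(0)+q.min(0))/2).round(4)) if len(q) else print(n,k,0)
P=np.load("top.npy"); im=cv2.imread("pics/top0.png")
for px in((293,150),(341,160),(283,303),(362,269),(300,232),(247,203)): print(px,P[px[1],px[0]].round(3))
# axis direction from rods: green base rectangle
hsv=cv2.cvtColor(im,cv2.COLOR_BGR2HSV); g=(hsv[...,0]>60)&(hsv[...,0]<85)&(hsv[...,1]>100)
q=P[g]; q=q[(q[:,2]>.062)&(q[:,2]<.08)]; print("endblock",len(q),q.mean(0)); r=cv2.minAreaRect((q[:,:2]*1000).astype(np.float32)); print(r)
E
```

```text
top posttop 137 [0.5955 0.0073 0.126 ] [0.018 0.018 0.013] [0.5955 0.007  0.1226]
top post 26 [0.5901 0.0122 0.1091] [0.014 0.013 0.031] [0.5935 0.0101 0.1065]
top pad 358 [0.6489 0.0912 0.078 ] [0.032 0.034 0.007] [0.6487 0.0918 0.0774]
scene posttop 147 [0.6001 0.0081 0.1231] [0.019 0.019 0.012] [0.5979 0.0066 0.1213]
scene post 211 [0.6029 0.0101 0.1063] [0.018 0.018 0.032] [0.5991 0.0075 0.1061]
scene pad 356 [0.6507 0.0915 0.077 ] [0.032 0.035 0.008] [0.6491 0.0903 0.0754]
(293, 150) [0.726 0.015 0.103]
(341, 160) [ 0.708 -0.061  0.104]
(283, 303) [0.484 0.037 0.072]
(362, 269) [ 0.534 -0.092  0.075]
(300, 232) [0.592 0.01  0.125]
(247, 203) [0.646 0.091 0.078]
endblock 693 [0.48094057 0.03737254 0.07151933]
((480.6441955566406, 37.970584869384766), (86.3179931640625, 21.982078552246094), 75.57624816894531)
```

move_arm --pt "0 0 0 -35 0 -47 87" --pt "0 0 0 -35 0 -47 87" --pt "0 0 0 -35 0 -47 87" --pt "0 0 0 -35 0 -47 87" --pt "0 0 0 -35 0 -47 87" --pt "0 0 0 -35 0 -47 87" --pt "0 0 0 -35 0 -47 87" --pt "0 0 0 -35 0 -47 87" --pt "0 0 0 -35 0 -47 87" --pt "0 0 0 -35 0 -47 87" --pt "0 0 0 -35 0 -47 87" --pt "0 0 0 -35 0 -47 87"

```text
clock: 2.05
tool_pos: [0.6155, 0.0011, 0.2017]
orientation: [-1.579, -0.011, 1.25]
force: [-0.1, 0.4, -0.3]
opening: 0.998
```

move_arm --pt "0 0.18 0 0 0 0 87" --pt "0 0.18 0 0 0 0 87" --pt "0 0.18 0 0 0 0 87" --pt "0 0.18 0 0 0 0 87" --pt "0 0.18 0 0 0 0 87" --pt "0 0.18 0 0 0 0 87" --pt "0 0.18 0 0 0 0 87" --pt "0 0.18 0 0 0 0 87" --pt "0 0 0 0 0 0 87"

```text
clock: 3.18
tool_pos: [0.6193, -0.0057, 0.2016]
orientation: [-1.561, -0.013, -0.241]
force: [-0.8, 0.1, 0.0]
opening: 0.997
```

move_arm --pt "0 0 0 -25 0 7 87" --pt "0 0 0 0 0 0 87"

```text
clock: 3.42
tool_pos: [0.5966, 0.007, 0.2013]
orientation: [-1.562, -0.014, -0.236]
force: [0.3, -1.4, -0.7]
opening: 1.001
```

```bash
python3 - <<'E'
from h import *
im,P=cloud("wrist","pics/w1.png")
p,r,s=tool();print(p,s["orientation"],s["clock"])
for k,x,y,z in(("posttop",(.6,.05),(.01,.05),(.115,.14)),("post",(.6,.05),(.01,.05),(.085,.115)),("pad",(.649,.03),(.091,.03),(.07,.09))):
    q=P[(abs(P[...,0]-x[0])<x[1])&(abs(P[...,1]-y[0])<y[1])&(P[...,2]>z[0])&(P[...,2]<z[1])]
    if len(q): print(k,len(q),q.mean(0).round(4),((q.max(0)+q.min(0))/2).round(4),((q-p)@r).mean(0).round(4))
E
```

```text
[0.59833445 0.00618488 0.20163176] [-1.56173558 -0.01643212 -0.23648408] 3.475
posttop 460 [0.5972 0.0094 0.1263] [0.5969 0.0082 0.1222] [-0.0031  0.0753  0.0022]
post 161 [0.5984 0.0154 0.1011] [0.597  0.0118 0.1002] [-0.0037  0.1006  0.008 ]
pad 1290 [0.6503 0.0924 0.0786] [0.6504 0.0922 0.0775] [0.0283 0.1244 0.0948]
```

View pics/w1.png

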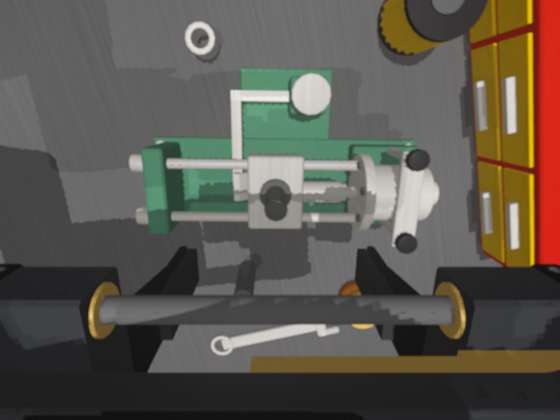

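move_arm --pt "0 0 0 -1 40 2 87" --pt "0 0 0 0 40 0 87" --pt "0 0 0 0 25 0 87" --pt "0 0 0 0 10 0 87" --pt "0 0 0 0 0 0 87"

```text
clock: 4.1
tool_pos: [0.6091, 0.0056, 0.0861]
orientation: [-1.562, -0.03, -0.231]
force: [0.1, 0.7, -0.1]
opening: 0.998
```

move_arm --pt "-0.009 0 0.03 -12 0 0 87" --pt "0 0 0 0 0 0 87"

```text
clock: 4.35
tool_pos: [0.5984, 0.0081, 0.0876]
orientation: [-1.571, -0.002, -0.23]
force: [-0.2, 0.7, -0.1]
opening: 1.001
```

Close on the post.

move_arm --squeeze 30 --pt "0 0.01 0 -2 2 0 40" --pt "0 0 0 0 0 0 10" --pt "0 0 0 0 0 0 10" --pt "0 0 0 0 0 0 10" --pt "0 0 0 0 0 0 10" --pt "0 0 0 0 0 0 10"

```text
clock: 5.1
tool_pos: [0.5974, 0.0085, 0.0874]
orientation: [-1.571, -0.006, -0.241]
force: [0.0, -0.0, -0.3]
opening: 0.403
```

move_arm --pt "0 0 0 0 0 0 10" --pt "0 0 0 0 0 0 10" --pt "0 0 0 0 0 0 10" --pt "0 0 0 0 0 0 10"

```text
clock: 5.6
tool_pos: [0.5968, 0.0086, 0.0872]
orientation: [-1.571, -0.004, -0.241]
force: [-1.6, -0.3, -0.3]
opening: 0.216
```

move_arm --pt "0 0 0 -10 0 0 10" --pt "0 0 0 -10 0 0 10" --pt "0 0 0 -10 0 0 10" --pt "0 0 0 -10 0 0 10" --pt "0 0 0 -10 0 0 10" --pt "0 0 0 0 0 0 10"

```text
clock: 6.35
tool_pos: [0.5794, 0.0131, 0.0879]
orientation: [-1.567, -0.073, -0.244]
force: [10.4, -2.2, -11.3]
opening: 0.221
```

move_arm --squeeze 45 --pt "0 0 0.04 -14 0 0 10" --pt "0 0 0.04 -16 0 0 10" --pt "0 0 0.03 -16 0 0 10"

```text
clock: 6.72
tool_pos: [0.5648, 0.0169, 0.088]
orientation: [-1.564, -0.027, -0.246]
force: [19.4, -4.5, -20.6]
opening: 0.214
```

move_arm --pt "0 0 0.03 -18 0 0 10" --pt "0 0 0.02 -18 0 0 10" --pt "0 0 0.02 -18 0 0 10"

```text
clock: 7.1
tool_pos: [0.547, 0.0216, 0.088]
orientation: [-1.56, -0.029, -0.248]
force: [14.6, -2.7, -14.1]
opening: 0.213
```

move_arm --pt "0 0 0.02 -17 0 0 10" --pt "0 0 0.02 -16 0 0 10"

```text
clock: 7.35
tool_pos: [0.5361, 0.0244, 0.088]
orientation: [-1.558, -0.034, -0.249]
force: [16.9, -3.6, -17.1]
opening: 0.212
```

move_arm --pt "0 0 0 -8 0 0 10" --pt "0 0 0 -4 0 0 10" --pt "0 0 0 0 0 0 10"

```text
clock: 7.72
tool_pos: [0.5514, 0.0205, 0.0883]
orientation: [-1.555, -0.089, -0.251]
force: [14.8, -3.3, -17.1]
opening: 0.216
```

move_arm --pt "0 0 0 0 0 0 10"

```text
clock: 7.85
tool_pos: [0.5527, 0.0201, 0.0881]
orientation: [-1.555, -0.089, -0.252]
force: [-2.6, 1.9, 5.4]
opening: 0.216
```

Force fell to about zero, so the sear is holding. Open.

move_arm --pt "0 0 0 0 0 0 87" --pt "0 0 0 0 0 0 87" --pt "0 0 0 0 0 0 87" --pt "0 0 0 0 0 0 87" --pt "0 0 0 0 0 0 87" --pt "0 0 0 0 0 0 87"

```text
clock: 8.6
tool_pos: [0.5511, 0.0206, 0.0884]
orientation: [-1.555, -0.089, -0.251]
force: [0.0, 0.2, 0.4]
opening: 0.816
```

```bash
python3 - <<'E'
from h import *
im,P=cloud("scene")
q=P[(abs(P[...,0]-.56)<.08)&(abs(P[...,1]-.015)<.03)&(P[...,2]>.09)&(P[...,2]<.13)];print(len(q))
cv2.imwrite("pics/s2.png",cv2.resize(im[120:320,130:410],(784,560)));print(arm.state()["force"])
E
```

```text
562
[ 0.54579644 -0.79926763 -0.29412649]
```

View pics/s2.png

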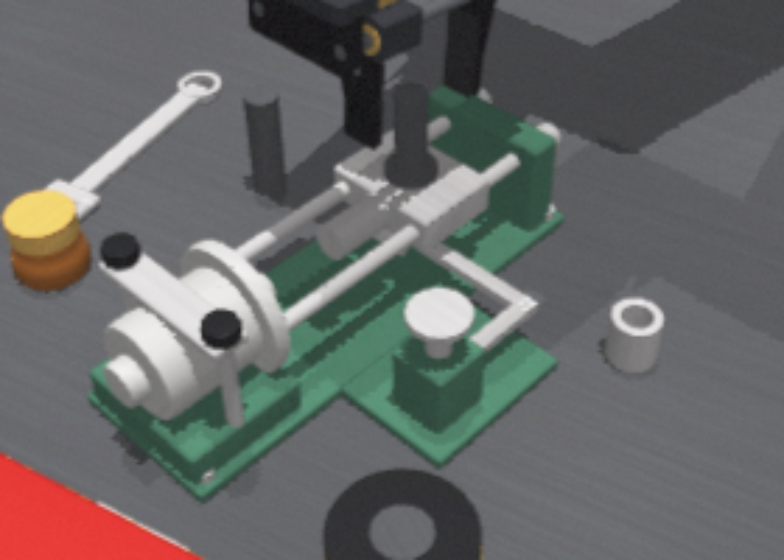

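Picture: striker is back near the end block, the post stands free between the open fingers, the pad is up at (440,312), and the nose is clear of the dowel. Now lift clear and straighten up.

move_arm --pt "0 0 0 2 -25 0 87" --pt "0 0 0 2 -35 0 87" --pt "0 0 0 0 -30 0 87" --pt "-0.016 0 0.085 0 -10 0 87" --pt "0 0 0 0 0 0 87"

```text
clock: 9.28
tool_pos: [0.5451, 0.0203, 0.1908]
orientation: [-1.571, -0.0, -0.25]
force: [0.2, -0.4, -0.2]
opening: 0.999
```

move_arm --squeeze 20 --pt "0 0 0 28 0 32 0" --pt "0 0 0 28 0 32 0" --pt "0 0 0 28 0 32 0" --pt "0 0 0 0 0 0 0" --pt "0 0 0 0 0 0 0" --pt "0 0 0 0 0 0 0" --pt "0 0 0 0 0 0 0" --pt "0 0 0 0 0 0 0" --pt "0 0 0 0 0 0 0" --pt "0 0 0 0 0 0 0" --pt "0 0 0 0 0 0 0"

```text
clock: 10.65
tool_pos: [0.6437, 0.0922, 0.1844]
orientation: [-1.574, 0.01, -0.254]
force: [-0.4, 0.3, 0.8]
opening: 0.002
```

move_arm --pt "0 0 -0.01 6 30 1 0" --pt "0 0 0 0 35 0 0" --pt "0 0 0 0 25 0 0" --pt "0 0 0 0 4 0 0" --pt "0 0 0 0 0 0 0"

```text
clock: 11.28
tool_pos: [0.6522, 0.0916, 0.0901]
orientation: [-1.573, -0.006, -0.253]
force: [-0.1, 0.3, 0.6]
opening: 0.004
```

```bash
python3 - <<'E'
from h import *
im,P=cloud("scene")
cv2.imwrite("pics/s3.png",cv2.resize(im[120:320,130:410],(784,560)))
im,P=cloud("wrist","pics/w3.png")
E
```

```text
(no output)
```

View pics/s3.png

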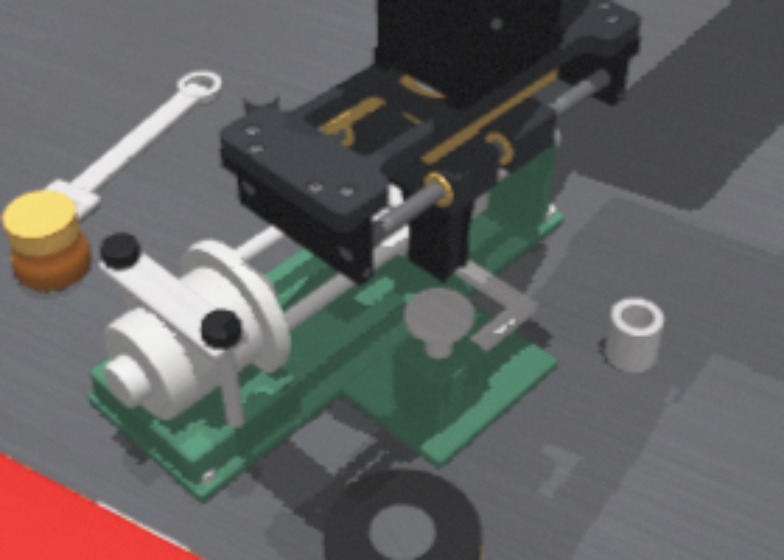

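Picture: the closed fingertips are centred over the pad at (440,312) with the body clear of the post and nuts. Press.

move_arm --pt "0 0 0 -1 8 0 0" --pt "0 0 0 0 7 0 0" --pt "0 0 0 0 8 0 0" --pt "0 0 0 0 9 0 0"

```text
clock: 11.88
tool_pos: [0.6539, 0.0918, 0.0599]
orientation: [-1.571, -0.013, -0.253]
force: [-0.2, -0.6, 0.0]
opening: -0.0
```

```bash
python3 - <<'E'
from h import *
im,P=cloud("scene")
cv2.imwrite("pics/s4.png",cv2.resize(im[120:320,130:410],(784,560)));print(tool()[0],arm.state()["force"])
E
```

```text
[0.65284062 0.0917226  0.0584282 ] [-0.43490569  0.57440937 -0.80164063]
```

View pics/s4.png

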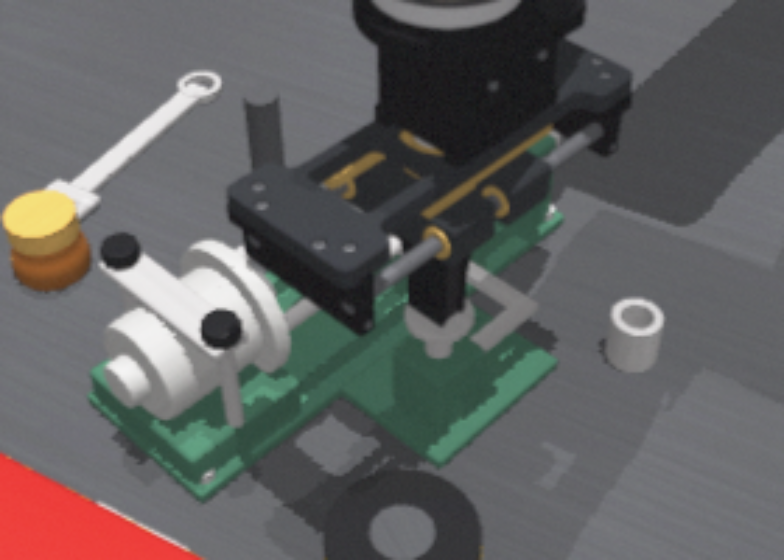

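The fingers look over the pad at (440,318), but the pad doesn't seem to have gone down. I'll measure it in the depth instead of guessing.

```bash
python3 - <<'E'
from h import *
im,P=cloud("scene")
for r in range(218,254,3): print(r,[(tuple(P[r,c].round(3)),im[r,c].tolist()[1]) for c in(278,287,294)])
for n in("top","scene"):
    im,P=cloud(n)
    q=P[(abs(P[...,0]-.58)<.08)&(abs(P[...,1]-.01)<.035)&(P[...,2]>.075)&(P[...,2]<.13)]
    print(n,len(q),q.mean(0).round(3) if len(q) else "")
cv2.imwrite("pics/top4.png",cv2.resize(cloud("top")[0][120:330,190:400],(600,600)))
a=cv2.resize(im[195:265,250:330],(800,700)); 
E
```

```text
218 [((np.float64(0.662), np.float64(0.083), np.float64(0.109)), 26), ((np.float64(0.667), np.float64(0.099), np.float64(0.121)), 23), ((np.float64(0.651), np.float64(0.101), np.float64(0.109)), 29)]
221 [((np.float64(0.661), np.float64(0.082), np.float64(0.102)), 26), ((np.float64(0.665), np.float64(0.098), np.float64(0.114)), 29), ((np.float64(0.65), np.float64(0.101), np.float64(0.102)), 25)]
224 [((np.float64(0.661), np.float64(0.082), np.float64(0.097)), 28), ((np.float64(0.666), np.float64(0.098), np.float64(0.109)), 25), ((np.float64(0.651), np.float64(0.102), np.float64(0.097)), 28)]
227 [((np.float64(0.66), np.float64(0.081), np.float64(0.09)), 23), ((np.float64(0.665), np.float64(0.098), np.float64(0.102)), 27), ((np.float64(0.651), np.float64(0.102), np.float64(0.091)), 26)]
230 [((np.float64(0.661), np.float64(0.082), np.float64(0.084)), 41), ((np.float64(0.663), np.float64(0.097), np.float64(0.094)), 26), ((np.float64(0.651), np.float64(0.102), np.float64(0.085)), 31)]
233 [((np.float64(0.66), np.float64(0.081), np.float64(0.077)), 122), ((np.float64(0.665), np.float64(0
[... 613 characters left out ...]
np.float64(0.074)), 122), ((np.float64(0.641), np.float64(0.098), np.float64(0.05)), 83)]
245 [((np.float64(0.657), np.float64(0.079), np.float64(0.048)), 84), ((np.float64(0.656), np.float64(0.094), np.float64(0.055)), 125), ((np.float64(0.645), np.float64(0.1), np.float64(0.048)), 82)]
248 [((np.float64(0.663), np.float64(0.083), np.float64(0.05)), 81), ((np.float64(0.656), np.float64(0.094), np.float64(0.049)), 87), ((np.float64(0.652), np.float64(0.103), np.float64(0.05)), 82)]
251 [((np.float64(0.668), np.float64(0.086), np.float64(0.05)), 84), ((np.float64(0.661), np.float64(0.097), np.float64(0.048)), 83), ((np.float64(0.656), np.float64(0.105), np.float64(0.049)), 83)]
top 0 
scene 0
```

View pics/top4.png

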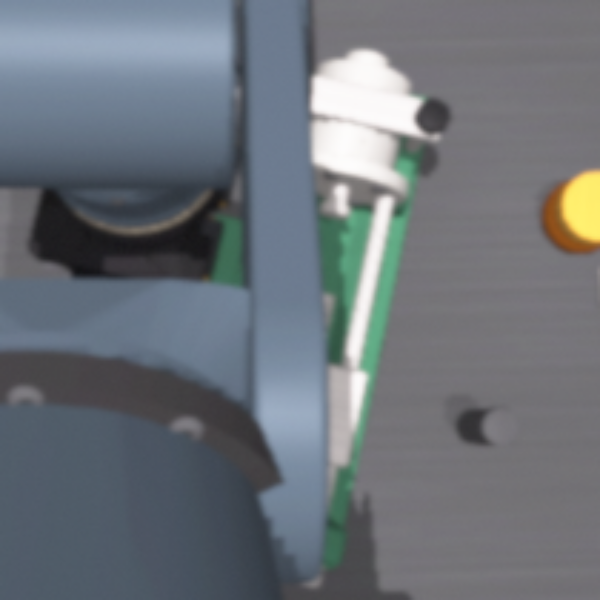

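The depth shows the pad still up at z 0.077. The fingers are right above it with the visible tip near z 0.08, and the force is zero. So the tips sit higher than the TCP reading suggests. Continue down in small steps, watching the force.

move_arm --pt "0 0 0 0 4 0 0" --pt "0 0 0 0 3 0 0"

```text
clock: 12.38
tool_pos: [0.6545, 0.0917, 0.0544]
orientation: [-1.571, -0.014, -0.253]
force: [-4.1, -0.7, 10.9]
opening: 0.004
```

```bash
python3 - <<'E'
from h import *
im,P=cloud("scene"); p,r,s=tool(); print(p,s["force"])
dark=im.max(-1)<60
q=P[dark&(abs(P[...,0]-.655)<.03)&(abs(P[...,1]-.092)<.03)&(P[...,2]>.03)&(P[...,2]<.12)]
o=q[np.argsort(q[:,2])]; print(len(q),o[::max(1,len(o)//12)].round(3))
w=P[(~dark)&(abs(P[...,0]-.655)<.025)&(abs(P[...,1]-.092)<.025)&(P[...,2]>.06)&(P[...,2]<.09)]; print(len(w),np.percentile(w[:,2],[10,50,90]).round(4))
E
```

```text
[0.65447545 0.09170008 0.05446155] [-1.44542621 -0.93181371  4.42993078]
325 [[0.663 0.09  0.079]
 [0.664 0.088 0.082]
 [0.662 0.081 0.085]
 [0.664 0.099 0.088]
 [0.664 0.086 0.091]
 [0.665 0.096 0.093]
 [0.664 0.091 0.096]
 [0.665 0.1   0.1  ]
 [0.659 0.099 0.103]
 [0.668 0.096 0.106]
 [0.666 0.089 0.109]
 [0.666 0.098 0.113]
 [0.665 0.098 0.119]]
182 [0.0732 0.0763 0.0779]
```

Contact: pad force appears at TCP z≈0.054. Press through the travel now.

move_arm --pt "0 0 0.01 0 8 0 0" --pt "0 0 0 0 8 0 0" --pt "0 0 0 0 9 0 0"

```text
clock: 12.8
tool_pos: [0.6555, 0.0918, 0.0401]
orientation: [-1.571, -0.006, -0.252]
force: [-23.0, 0.1, 79.0]
opening: 0.008
```

move_arm --pt "0 0 0 0 -15 0 0" --pt "0 0 0 0 -30 0 0" --pt "0 0 0 0 -40 0 0" --pt "0 0 0 0 -40 0 0" --pt "0 0 0 0 0 0 0"

```text
clock: 13.42
tool_pos: [0.6558, 0.0919, 0.1707]
orientation: [-1.571, -0.011, -0.252]
force: [-0.3, -1.0, -0.3]
opening: 0.007
```

```bash
python3 - <<'E'
from h import *
im,P=cloud("scene"); print(tool()[0])
cv2.imwrite("pics/s5.png",cv2.resize(im[120:320,130:410],(784,560)))
for n in ("scene","top"):
    im,P=cloud(n)
    m=(abs(P[...,0]-.65)<.025)&(abs(P[...,1]-.092)<.025)&(P[...,2]>.06)&(P[...,2]<.09)
    print(n,P[m].mean(0).round(4),m.sum())
    m=(abs(P[...,0]-.58)<.06)&(abs(P[...,1]-.01)<.035)&(P[...,2]>.09)&(P[...,2]<.13)&(im.max(-1)<90)
    print(P[m].mean(0).round(4),m.sum())
E
```

```text
[0.65399479 0.09188303 0.16841305]
scene [0.6526 0.0914 0.0769] 399
[0.6133 0.0059 0.112 ] 289
top [0.633  0.0864 0.0766] 1
[nan nan nan] 0<stdin>:9: RuntimeWarning: Mean of empty slice.
  ret = um.true_divide(
```

View pics/s5.png

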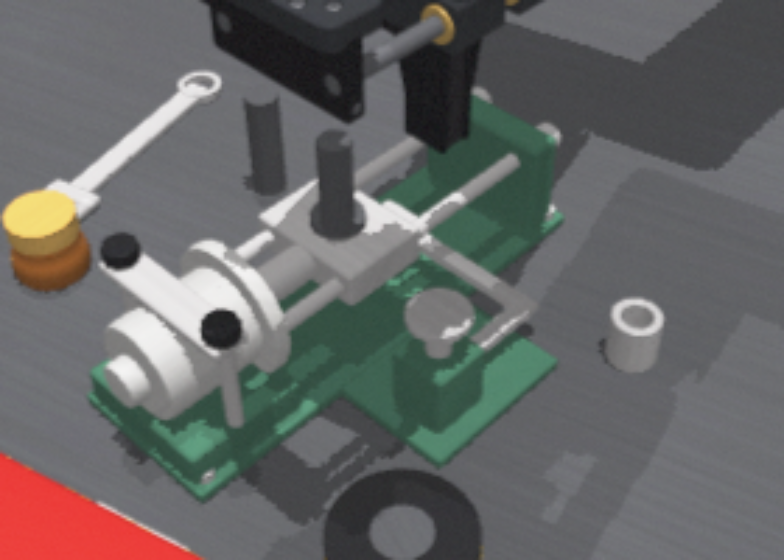

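Fired: the post has moved well forward (335,180), the nose is against the casting and the pad is back up. Check how far forward the striker went against the first picture.

```bash
python3 - <<'E'
from h import *
x=np.array([.971,-.2385]); o=[]
for k in (0,1):
    if k: im,P=cloud("scene")
    else: im,P=cv2.imread("pics/scene0.png"),np.load("scene.npy")
    m=(abs(P[...,0]-.605)<.05)&(abs(P[...,1]-.008)<.035)&(P[...,2]>.085)&(P[...,2]<.14)&(im.max(-1)<90)
    t=P[m&(P[...,2]>.12)]@np.eye(3); q=P[m]
    o.append((q[:,:2].mean(0)@x, t[:,:2].mean(0)@x, ((q[:,:2]@x).max()+(q[:,:2]@x).min())/2))
print(np.round(o,4),np.diff(o,axis=0)*1000)
print(tool()[2]["force"], arm.find_in("dowel","scene"))
E
```

```text
[[0.5834 0.5833 0.5794]
 [0.5942 0.5926 0.5908]] [[10.83165902  9.32198895 11.38755059]]
[-0.26102187  0.42372399 -0.95487257] []
```

```bash
python3 -c "
from bench import arm
print(arm.state()['clock'],arm.close_job())"
```

```text
the job is handed in; nothing more can be done
13.675 None
```

I cocked the striker by its post, let go, and pressed the trip pad. It fired, and the dowel looks fully home. I handed the job in at 13.7 s with the robot touching nothing.

- **Cocking:** I gripped the post and drew it back to about -73 mm. I then eased it forward until the force fell to about zero, with the sear holding. A picture after opening the fingers showed the striker staying back with the post free.
- **Firing:** the first press did nothing, because the shut fingertips sit about 20 mm higher than the TCP reading suggests. Pressing further down fired the striker. Nothing was touching the striker at the time, and the pad sprang back up.
- **Dowel:** the striker's post now sits about 11 mm (9–11 mm by three measures) further forward than at the start. It started at -10 to -12 mm, so it is about at 0, which means the dowel head is home against the casting. This is inferred from the striker, because the detector never found the dowel in any view.
- **Force:** the wrist reading was 79 N at the end of the press, above what the pad's springs need. That is under the 120 N wrist limit. Only the fingertips looked to be in contact, but I did not check the 40 N limit on the gripper's body separately.

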